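# Put the dye cups away

### The job

Put the dye cups away for the night: nest all of them mouth-down, one over another, in a single straight stack standing on the floor of the draining tray. Cups that stand mouth-up have to be turned over first. Leave the palette, the dye bottles and the brush jar standing where they are.

Things in the scene. Friction and masses are not known exactly. Their poses are not given: they have to be found in the camera images.
- cup_1: white plastic dye cup, a plain straight-tapered beaker 72 mm high, outer diameter 36 mm at the foot and 68 mm at the mouth, wall 2 mm, about 60 g; origin on the axis at mid-height (36 mm over its support when it stands either way up), +z along the axis from foot to mouth (z up: mouth-up; z down: mouth-down). All cups are alike. Always present.
- cup_2: dye cup like cup_1, always present. Its underside is recessed: the inner floor lies 24 mm from the foot's plane, and a nested cup's floor rests on the foot's edge of the one below, so nested cups step by 24 mm with about 2 mm of side play.
- cup_3: dye cup like cup_1; may be absent. Any cup laid on its side rests on its wall, the axis rising 12.5 degrees towards the mouth, and hardly rolls.
- cup_4: dye cup like cup_1; may be absent
- cup_5: dye cup like cup_1; may be absent
- cup_6: dye cup like cup_1; may be absent
- tray_floor (a point): centre of the inner floor of the draining tray, a shallow metal tray fixed on the bench at one side of the cups (left or right), 260 mm (its own x) by 160 mm (its own y) outside, walls 4 mm thick and 16 mm high over the bench, floor 4 mm above the bench; z up
- palette: bystander: white flower-shaped paint palette, 150 mm across, 20 mm high, lying at the other side of the cups; origin at the centre of its underside, z up
- dye_bottle_1: bystander: dye bottle with pointed cap, diameter 48 mm, 122 mm high, standing beyond the cups; origin at the centre of its underside, z up
- dye_bottle_2: bystander: a second dye bottle, like dye_bottle_1
- brush_jar: bystander: glass jar of brushes, diameter 72 mm, glass 90 mm high, brushes up to 240 mm high and leaning out up to 60 mm from the axis, standing beyond the cups; origin at the centre of its underside, z up
Mind the look-alikes: they are no part of the job. Leave any purple or red look-alike of the cup_1 alone.

How it is judged:
By the outcome, as a careful person would: the job done as asked, in the order asked, and still so for the second after the job is handed in, with the robot touching nothing.
Of cup_3, cup_4, cup_5, cup_6 only 1 to 3 are there at a start; the rules pass over those that are not, and their reading is None.
At some moment in a run one of cup_1, cup_2, cup_3, cup_4, cup_5, cup_6 may be knocked a few centimetres aside while the robot is not near it.
Once in a run the grip may slacken for a moment while it holds something.
It also fails if it takes over 210 s, if anything falls off the work surface, if the arm or the gripper's body presses on something with over 40 N, if the wrist force passes 120 N, or if a joint passes its speed limit or range.

### The arm

A 6-joint arm with a two-finger parallel gripper is mounted at the origin on the work surface. World frame = base frame: x ahead of the robot, y to its left, z up, the work surface at z = 0. Lengths are in m, angles in rad, forces in N, time in s.
With the tool pointing down it reaches from about 0.35 to 0.975 m from the base axis. Payload 4.9 kg.
Tool frame: the origin (TCP) lies at the very end of the fingers, on their centre line; the grasp point (between the pads) lies 19 mm behind it; z points along the fingers, x is the direction in which the jaws open and shut, and the axes are right-handed (so a half turn about z gives the same grasp; the last joint's range is limited). The gripper opens to 85 mm and grips with 20 to 120 N. Pads are 22 mm wide; open, the fingers measure 114 mm over their backs; the gripper's body (76 mm by 85 mm) begins 54 mm behind the grasp point. The pads swing forward as they close: fully open they stand 13 mm farther back than shut.
Start: joints at [0.992, 0.053, 1.613, -0, 1.476, -0.119], TCP at [0.277, 0.56, 0.231] pointing down, gripper open.
Joint ranges: [-3.01, 3.01], [-1.01, 2.22], [0.06, 2.58], [-1.02, 4.17], [0.09, 2.62], [-3.14, 3.14]. Speed limits (rad/s): [2.57, 2.57, 3.14, 3.14, 3.14, 3.14].

### API

Orientations are given as a unit quaternion [w, x, y, z].
In Python, from plant import manip, imaging gives the robot as it stands.
- The arm moves only by the shell command python3 -m pendant 'ROWS'. ROWS is JSON, a list that holds one entry, the list of rows, each a list of 7 numbers: the turn, a rotation vector about the world's x, y, z in units of pi rad (1.0 is pi rad), then the shift along the world's x, y, z in units of 250 mm (1.0 is 250 mm), then the opening, from 0 (shut) to 1 (fully open). In form: [[[ax, ay, az, tx, ty, tz, claw], ...]]. A call has 1 to 20 rows; each row shifts and turns the commanded pose from where the row before left it; what a row does not reach is not made up. A row lasts 1/8 s, in which the tool goes at most 62.5 mm and 10.7 degrees, less where a joint would pass 70% of its speed; a pose out of reach is approached as far as the arm can. A call with a number of a shift or a turn outside -1 to 1 is refused whole. A call with a gripper value outside its range is refused whole. The fingers move at their own pace and stop on an object; the grip force is fixed at half the most. Time passes only in rows, so rows that do not move let the fingers close. It gives the time, the measured TCP pose, the force and the opening at its end, in the units of the state.
- manip.state(): the state, without advancing time (a new reading comes with each control period).
- imaging.grab_frame(name): name is "scene" or "top" or "wrist"; returns a dict with "frame" (420x560x3 uint8, blue, green, red), "mtx" (3x3 intrinsics, pixels), "world_to_cam" (4x4, takes a point from world to camera coordinates). Camera axes: x right, y down, z forward; pixel columns grow to the right and rows downward; lengths in m; the calibration is good to about 2 mm. A picture is of the moment at which its call begins. There is no depth.
- manip.job_done(): hands the job in, once; it reports no verdict.
The state is a dict: "time": time; "joint_pos": joint angles; "joint_vel": joint speeds; "joint_efforts": joint torques, N m; "tool_pos": TCP position; "tool_rot": TCP orientation; "contact_force": force on the tool from outside, world axes, zero at the start; "ft_torque": the same for the moment, N m; "gripper_width": opening from 0.0 (shut) to 1.0 (fully open).
Only numpy, scipy, OpenCV 4.12 (cv2) and the standard library are available. Lean on these libraries where they do the work, as an engineer would, in place of code of your own. Each camera call takes 0.05 s, during which the arm holds its last target. There are 200 camera calls.

## Working session

There is one attempt and no reset: what is moved stays moved. The work goes in short steps, Python scripts to look and compute and a shell command to move; the robot and the scene stay as the last step left them, time stands still between calls to the robot, and variables do not carry over. Pictures are saved under pics/ and viewed, about 12 in all and at most 16, crops included, and the job is handed in when it is done.

```bash
ls; mkdir -p pics
cat > h.py <<'E'
import numpy as np, cv2
from plant import manip, imaging
def grab(n,save=None):
    f=imaging.grab_frame(n)
    if save: cv2.imwrite('pics/'+save,f['frame'])
    return f
def ray(f,uv,z):
    K=np.array(f['mtx']);T=np.array(f['world_to_cam']);R=T[:3,:3];t=T[:3,3]
    c=-R.T@t; d=R.T@np.linalg.solve(K,np.array([uv[0],uv[1],1.]))
    return c+d*(z-c[2])/d[2]
def proj(f,p):
    T=np.array(f['world_to_cam']);q=np.array(f['mtx'])@(T[:3,:3]@np.array(p)+T[:3,3]);return q[:2]/q[2]
E
python3 - <<'E'
from h import *
for n in('scene','top'):
    f=grab(n,n+'0.png');T=np.array(f['world_to_cam']);print(n,-T[:3,:3].T@T[:3,3],T[:3,:3].round(2).tolist(),f['mtx'])
a=cv2.imread('pics/top0.png');b=cv2.imread('pics/scene0.png')
print(manip.state())
E
```

```text
pics
scene [ 0.89415889 -0.42292807  0.91108924] [[0.69, 0.72, 0.01], [0.61, -0.57, -0.55], [-0.39, 0.39, -0.84]] [[456.71665051   0.         279.64594125]
 [  0.         456.71665051 208.30707508]
 [  0.           0.           1.        ]]
top [0.25245681 0.01766869 1.0848928 ] [[-0.11, -0.99, -0.0], [-0.97, 0.11, -0.2], [0.2, -0.02, -0.98]] [[448.84231092   0.         280.22697361]
 [  0.         448.84231092 212.77784489]
 [  0.           0.           1.        ]]
{'time': 0.1, 'joint_pos': array([ 9.91999210e-01,  5.33230366e-02,  1.61416245e+00,  6.32563008e-06,
        1.47598399e+00, -1.18947657e-01]), 'joint_vel': array([-0.00320763,  0.00052886, -0.00180341,  0.00110696, -0.0001884 ,
        0.0012444 ]), 'joint_efforts': array([ 3.11150379e-04, -3.94908321e+01, -3.71361136e+01, -1.08524875e-04,
        3.98825010e-03,  1.42898583e-05]), 'tool_pos': array([0.27704265, 0.55961668, 0.23016255]), 'tool_rot': array([ 3.93902096e-04,  8.49650658e-01,  5.27345123e-01, -8.51745769e-04]), 'contact_force': array([-0.39280858, -0.7906461 , -0.76714929]), 'ft_torque': array([ 0.02538034,  0.07184271, -0.02839734]), 'gripper_width': 0.9983867104305063}
```

View pics/top0.png

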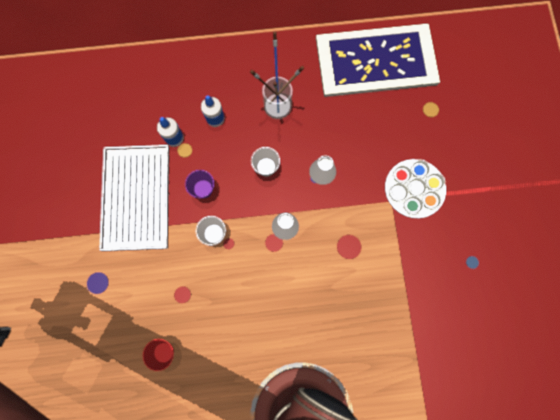

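View pics/scene0.png

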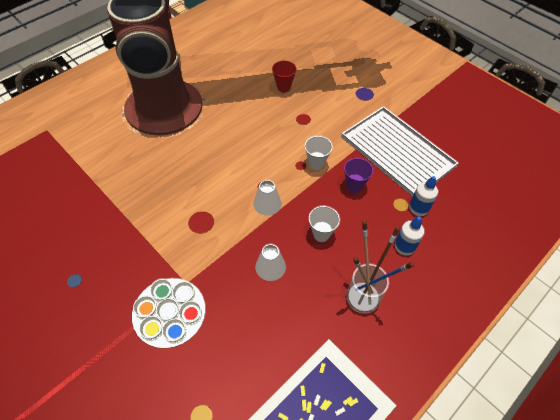

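The white cups in the top view are at (265,163) and (211,231), both mouth-up, and (323,170) and (285,226), both mouth-down. The look-alikes are a purple cup at (201,186) and a red one at (158,354). The tray is on the left at (135,197), the bottles are at (168,130) and (212,110), and the jar is at (278,98).

```bash
cat >> h.py <<'E'
def blobs(f,lo=150,hi=6000):
    hsv=cv2.cvtColor(f['frame'],cv2.COLOR_BGR2HSV)
    m=((hsv[...,1]<75)&(hsv[...,2]>85)).astype(np.uint8)*255
    m=cv2.morphologyEx(m,cv2.MORPH_CLOSE,np.ones((5,5)));m=cv2.morphologyEx(m,cv2.MORPH_OPEN,np.ones((3,3)))
    out=[]
    for c in cv2.findContours(m,cv2.RETR_EXTERNAL,cv2.CHAIN_APPROX_NONE)[0]:
        h=cv2.convexHull(c);a=cv2.contourArea(h)
        if lo<a<hi:
            M=cv2.moments(h);out.append((M['m10']/M['m00'],M['m01']/M['m00'],a,h))
    return out
E
python3 - <<'E'
from h import *
for n in('top','scene'):
    f=grab(n)
    for u,v,a,h in blobs(f,lo=300,hi=9000):
        print(n,round(u),round(v),a,'z.04',ray(f,(u,v),.042)[:2].round(3),'z.03',ray(f,(u,v),.030)[:2].round(3))
    hsv=cv2.cvtColor(f['frame'],cv2.COLOR_BGR2HSV)
    m=((hsv[...,0]>125)&(hsv[...,0]<160)&(hsv[...,1]>80)).astype(np.uint8)
    c=max(cv2.findContours(m,0,2)[0],key=cv2.contourArea);M=cv2.moments(c);p=(M['m10']/M['m00'],M['m01']/M['m00']);print('purple',p,ray(f,p,.042))
f=grab('top')
for p in[(105,148),(168,146),(167,249),(102,249)]: print('tray',ray(f,p,.016)[:2].round(3))
for n,p in[('b1',(170,141)),('b2',(213,121)),('jar',(279,106)),('pal',(416,188))]: print(n,ray(f,p,.01)[:2].round(3))
a=f['frame'][140:260,90:350];cv2.imwrite('pics/crop.png',cv2.resize(a,None,fx=3,fy=3,interpolation=2))
E
```

```text
top 323 410 448.5 z.04 [ 0.019 -0.048] z.03 [ 0.016 -0.048]
top 302 379 1702.0 z.04 [ 0.088 -0.01 ] z.03 [ 0.086 -0.011]
top 211 230 690.0 z.04 [0.44  0.164] z.03 [0.442 0.166]
top 285 226 526.0 z.04 [ 0.432 -0.011] z.03 [ 0.434 -0.011]
top 415 188 2820.0 z.04 [ 0.488 -0.332] z.03 [ 0.491 -0.336]
top 323 170 553.0 z.04 [ 0.557 -0.117] z.03 [ 0.561 -0.119]
top 265 161 640.0 z.04 [0.596 0.019] z.03 [0.599 0.019]
top 134 198 6965.0 z.04 [0.539 0.339] z.03 [0.542 0.343]
top 168 128 324.0 z.04 [0.706 0.249] z.03 [0.711 0.252]
top 211 107 320.5 z.04 [0.749 0.138] z.03 [0.755 0.14 ]
top 278 102 670.5 z.04 [ 0.745 -0.029] z.03 [ 0.75  -0.029]
top 377 60 7106.0 z.04 [ 0.833 -0.292] z.03 [ 0.839 -0.295]
purple (199.58535226956278, 183.79866332497912) [0.55571938 0.18112283 0.042     ]
scene 327 392 6340.5 z.04 [ 0.833 -0.231] z.03 [ 0.832 -0.228]
scene 168 312 3983.0 z.04 [ 0.516 -0.351] z.03 [ 0.51 -0.35]
scene 363 295 866.5 z.04 [ 0.757 -0.041] z.03 [ 0.755 -0.036]
scene 270 263 786.5 z.04 [ 0.575 -0.13 ] z.03 [ 0.57  -0.126]
scene 412 232 374.5 z.04 [0.733 0.15 ] z.03 [0.731 0.158]
scene 323 222 791.0 z.04 [0.582 0.026] z.03 [0.577 0.032]
scene 267 198 694.5 z.04 [ 0.448 -0.022] z.03 [ 0.442 -0.017]
scene 317 151 660.5 z.04 [0.429 0.167] z.03 [0.423 0.175]
scene 402 153 5501.5 z.04 [0.578 0.314] z.03 [0.573 0.324]
purple (357.0765268579838, 173.52268825116505) [0.543327   0.18486218 0.042     ]
tray [0.682 0.414]
tray [0.67  0.257]
tray [0.411 0.275]
tray [0.428 0.429]
b1 [0.685 0.252]
b2 [0.727 0.14 ]
jar [ 0.749 -0.032]
pal [ 0.495 -0.345]
```

View pics/crop.png

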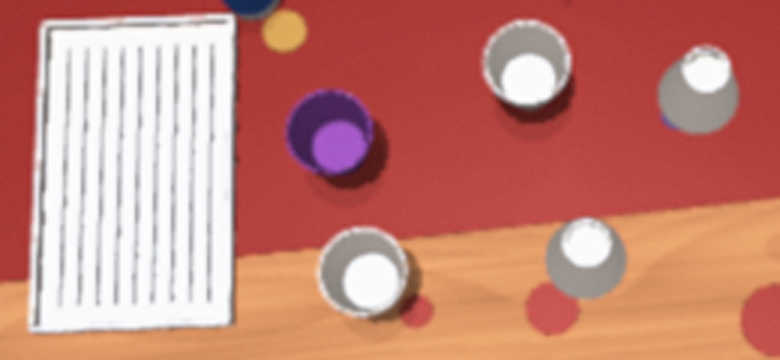

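The close crop confirms it: the cups are U1 ≈ (0.591, 0.020) and U2 ≈ (0.436, 0.162), mouth-up, and D1 ≈ (0.437, -0.012) and D2 ≈ (0.565, -0.121), mouth-down. The tray centre is at ≈ (0.548, 0.344). I'll start by going above D1.

```bash
python3 -m pendant '[[[0,0,0,0.0533,-0.1907,0,1],[0,0,0,0.0533,-0.1907,0,1],[0,0,0,0.0533,-0.1907,0,1],[0,0,0,0.0533,-0.1907,0,1],[0,0,0,0.0533,-0.1907,0,1],[0,0,0,0.0533,-0.1907,0,1],[0,0,0,0.0533,-0.1907,0,1],[0,0,0,0.0533,-0.1907,0,1],[0,0,0,0.0533,-0.1907,0,1],[0,0,0,0.0533,-0.1907,0,1],[0,0,0,0.0533,-0.1907,0,1],[0,0,0,0.0533,-0.1907,0,1],[0,0,0,0,0,0,1],[0,0,0,0,0,0,1]]]'
cat >> h.py <<'E'
def st():
    s=manip.state()
    print('t',round(s['time'],2),'tcp',s['tool_pos'].round(4),'q',s['tool_rot'].round(3),'j',s['joint_pos'].round(3),'w',round(s['gripper_width'],3),'F',s['contact_force'].round(1))
E
python3 - <<'E'
from h import *
st();f=grab('wrist','w1.png')
for u,v,a,h in blobs(f,lo=800,hi=90000):print(round(u),round(v),a,cv2.boundingRect(h),ray(f,(u,v),.03)[:2].round(3))
T=np.array(f['world_to_cam']);print(-T[:3,:3].T@T[:3,3],T[:3,:3].round(2).tolist())
E
```

```text
time: 2.0
tool_pos: [0.437, -0.0117, 0.2312]
tool_rot: [-0.0, 0.85, 0.527, -0.0]
contact_force: [0.4, 0.0, -0.1]
gripper_width: 1.001
t 2.0 tcp [ 0.437  -0.0117  0.2312] q [-0.     0.85   0.527 -0.   ] j [-0.198 -0.424  2.028  0.     1.538 -1.308] w 1.001 F [ 0.4  0.  -0.1]
358 350 1105.0 (340, 333, 41, 41) [ 0.723 -0.029]
253 292 2203.0 (233, 262, 45, 64) [ 0.563 -0.12 ]
95 295 5293.5 (47, 260, 103, 69) [ 0.471 -0.317]
353 276 2071.0 (334, 245, 41, 63) [0.602 0.012]
283 174 2178.0 (258, 148, 51, 56) [ 0.434 -0.01 ]
437 108 4208.5 (395, 72, 80, 73) [0.443 0.177]
532 140 11872.5 (503, 21, 57, 246) [0.526 0.264]
[0.36431746 0.02416976 0.37303278] [[0.44, 0.9, 0.0], [0.85, -0.42, 0.32], [0.29, -0.14, -0.95]]
```

View pics/w1.png

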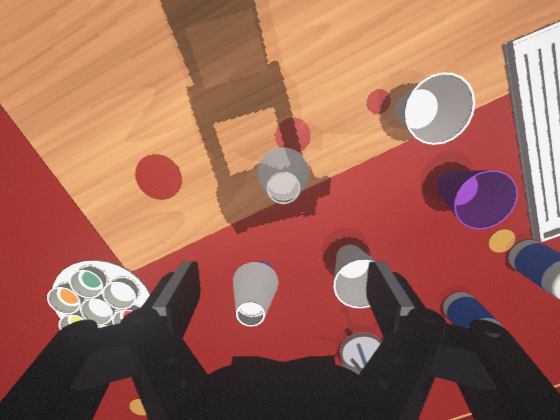

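The wrist view puts D1 at (283,174), which is within 3 mm of the estimate. I'll descend and grip it.

```bash
python3 -m pendant '[[[0,0,0,-0.004,0,-0.16,1],[0,0,0,0,0,-0.2,1],[0,0,0,0,0,-0.2,1],[0,0,0,0,0,-0.14,1],[0,0,0,0,0,-0.08,1],[0,0,0,0,0,0,0],[0,0,0,0,0,0,0],[0,0,0,0,0,0,0],[0,0,0,0,0,0,0],[0,0,0,0,0,0,0],[0,0,0,0,0,0,0],[0,0,0,0,0,0.04,0],[0,0,0,0,0,0.1,0],[0,0,0,0,0,0.16,0],[0,0,0,0,0,0.16,0],[0,0,0,0,0,0.16,0],[0,0,0,0,0,0,0]]]'
python3 - <<'E'
from h import *
st();f=grab('wrist','w2.png')
E
```

```text
time: 4.18
tool_pos: [0.4385, -0.0126, 0.196]
tool_rot: [0.003, 0.85, 0.527, 0.003]
contact_force: [0.1, -0.1, 0.4]
gripper_width: 0.536
t 4.17 tcp [ 0.4385 -0.0126  0.196 ] q [0.003 0.85  0.527 0.003] j [-0.199 -0.404  2.073 -0.     1.465 -1.309] w 0.536 F [ 0.1 -0.1  0.4]
```

View pics/w2.png

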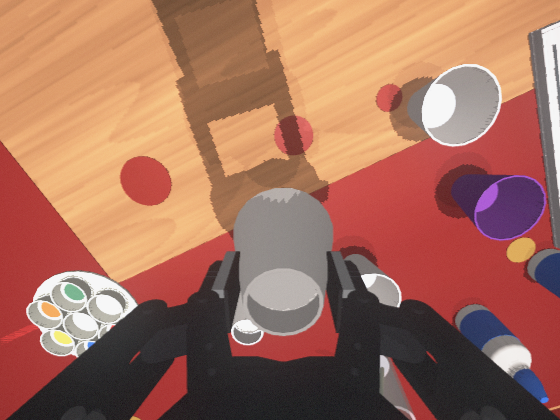

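The cup is held at a 45 mm grip and upright. I'll carry it to a stack place nearer the robot's end of the tray, (0.475, 0.345), to keep the purple cup and the bottles out of later reaches.

```bash
python3 -m pendant '[[[0,0,0,0.018,0.18,0,0],[0,0,0,0.018,0.18,0,0],[0,0,0,0.018,0.18,0,0],[0,0,0,0.018,0.18,0,0],[0,0,0,0.018,0.18,0,0],[0,0,0,0.018,0.18,0,0],[0,0,0,0.018,0.18,0,0],[0,0,0,0.018,0.17,0,0],[0,0,0,0,0,-0.12,0],[0,0,0,0,0,-0.16,0],[0,0,0,0,0,-0.16,0],[0,0,0,0,0,-0.1,0],[0,0,0,0,0,-0.05,0],[0,0,0,0,0,-0.02,0],[0,0,0,0,0,0,0],[0,0,0,0,0,0,0]]]'
python3 -c "from h import *;st()"
```

```text
time: 6.22
tool_pos: [0.4719, 0.3453, 0.0419]
tool_rot: [0.0, 0.85, 0.527, -0.001]
contact_force: [-8.6, -5.5, 17.5]
gripper_width: 0.533
t 6.22 tcp [0.4719 0.3453 0.0419] q [ 0.     0.85   0.527 -0.001] j [ 0.505  0.151  1.843 -0.     1.149 -0.606] w 0.533 F [-8.6 -5.5 17.5]
```

```bash
python3 -m pendant '[[[0,0,0,0,0,0,0.8],[0,0,0,0,0,0,1],[0,0,0,0,0,0,1],[0,0,0,0,0,0.1,1],[0,0,0,0,0,0.18,1],[0,0,0,0,0,0.2,1],[0,0,0,0,0,0.16,1],[0,0,0,0.037,-0.1865,0,1],[0,0,0,0.037,-0.1865,0,1],[0,0,0,0.037,-0.1865,0,1],[0,0,0,0.037,-0.1865,0,1],[0,0,0,0.037,-0.1865,0,1],[0,0,0,0.037,-0.1865,0,1],[0,0,0,0.037,-0.1865,0,1],[0,0,0,0.037,-0.1865,0,1],[0,0,0,0.037,-0.1865,0,1],[0,0,0,0.037,-0.1865,0,1],[0,0,0,0,0,0,1]]]'
cat >> h.py <<'E'
def report(save=None,views=('top','scene')):
    for n in views:
        f=grab(n,save and n+save)
        for u,v,a,h in blobs(f,lo=300,hi=1000):
            print(n,round(u),round(v),a,'z.05',ray(f,(u,v),.05)[:2].round(3),'z.025',ray(f,(u,v),.025)[:2].round(3))
E
python3 - <<'E'
from h import *
st();report('3.png')
f=grab('wrist','w3.png')
for u,v,a,h in blobs(f,lo=1000,hi=90000):print(round(u),round(v),a,ray(f,(u,v),.03)[:2].round(3))
a=cv2.imread('pics/top3.png')[130:270,80:360];cv2.imwrite('pics/c3.png',cv2.resize(a,None,fx=2.5,fy=2.5))
E
```

```text
time: 8.48
tool_pos: [0.5648, -0.1235, 0.1983]
tool_rot: [-0.0, 0.851, 0.526, -0.0]
contact_force: [-0.4, 1.0, 0.5]
gripper_width: 1.0
t 8.47 tcp [ 0.5648 -0.1235  0.1983] q [-0.     0.851  0.526 -0.   ] j [-0.344 -0.035  1.757 -0.     1.42  -1.45 ] w 1.0 F [-0.4  1.   0.5]
top 192 413 496.0 z.05 [0.044 0.235] z.025 [0.039 0.24 ]
top 250 413 357.5 z.05 [0.031 0.11 ] z.025 [0.025 0.112]
top 210 230 693.0 z.05 [0.438 0.163] z.025 [0.443 0.166]
top 265 161 643.5 z.05 [0.593 0.019] z.025 [0.601 0.019]
top 168 128 325.5 z.05 [0.703 0.247] z.025 [0.714 0.253]
top 211 107 321.0 z.05 [0.746 0.137] z.025 [0.758 0.14 ]
top 277 98 908.0 z.05 [ 0.753 -0.028] z.025 [ 0.765 -0.029]
scene 363 295 864.5 z.05 [ 0.758 -0.045] z.025 [ 0.754 -0.034]
scene 270 263 796.0 z.05 [ 0.578 -0.133] z.025 [ 0.569 -0.125]
scene 412 232 374.5 z.05 [0.735 0.145] z.025 [0.73  0.161]
scene 323 222 790.5 z.05 [0.585 0.021] z.025 [0.576 0.034]
scene 317 151 662.5 z.05 [0.433 0.161] z.025 [0.42  0.178]
290 353 5263.5 [ 0.779 -0.216]
424 287 4529.0 [ 0.76  -0.023]
283 182 2685.0 [ 0.562 -0.119]
92 207 11834.0 [ 0.493 -0.325]
428 150 4620.5 [0.599 0.033]
```

View pics/c3.png

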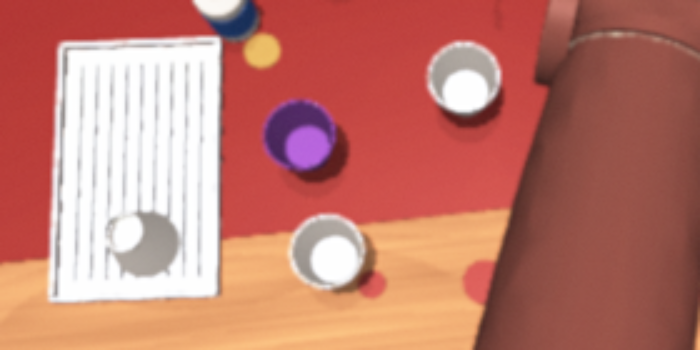

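The first cup stands mouth-down in the tray; its foot is at crop pixel (125,232). D2 agrees to within 3 mm, so I'll grip it next.

```bash
python3 -m pendant '[[[0,0,0,0,0.008,-0.12,1],[0,0,0,0,0,-0.18,1],[0,0,0,0,0,-0.18,1],[0,0,0,0,0,-0.12,1],[0,0,0,0,0,-0.05,1],[0,0,0,0,0,0,0],[0,0,0,0,0,0,0],[0,0,0,0,0,0,0],[0,0,0,0,0,0,0],[0,0,0,0,0,0,0],[0,0,0,0,0,0,0],[0,0,0,0,0,0.04,0],[0,0,0,0,0,0.1,0],[0,0,0,0,0,0.16,0],[0,0,0,0,0,0.16,0],[0,0,0,0,0,0.2,0],[0,0,0,0,0,0.1,0],[0,0,0,0,0,0,0]]]'
python3 - <<'E'
from h import *
st()
f=grab('top');print('foot',ray(f,(130,222.8),.076),'scene');
g=grab('scene','s4.png')
a=g['frame'][80:280,220:480];cv2.imwrite('pics/c4.png',cv2.resize(a,None,fx=3,fy=3))
E
```

```text
time: 10.88
tool_pos: [0.5659, -0.1193, 0.2295]
tool_rot: [0.002, 0.85, 0.527, 0.002]
contact_force: [-0.0, 0.6, -0.6]
gripper_width: 0.522
t 10.88 tcp [ 0.5659 -0.1193  0.2295] q [0.002 0.85  0.527 0.002] j [-0.336 -0.06   1.729 -0.     1.468 -1.447] w 0.522 F [-0.   0.6 -0.6]
foot [0.47140871 0.34070896 0.076     ] scene
```

View pics/c4.png

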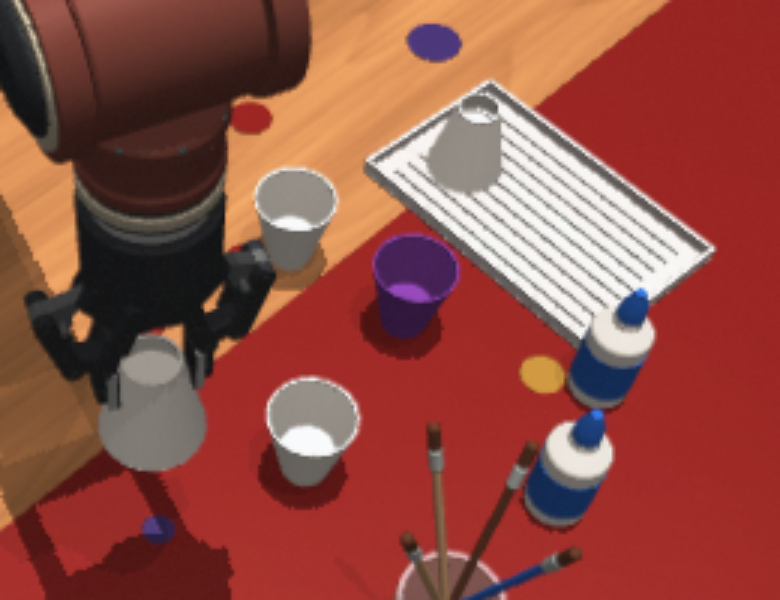

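The second cup is held and the first still stands on the tray. I'll carry the second over and nest it.

```bash
python3 -m pendant '[[[0,0,0,-0.0376,0.185,0,0],[0,0,0,-0.0376,0.185,0,0],[0,0,0,-0.0376,0.185,0,0],[0,0,0,-0.0376,0.185,0,0],[0,0,0,-0.0376,0.185,0,0],[0,0,0,-0.0376,0.185,0,0],[0,0,0,-0.0376,0.185,0,0],[0,0,0,-0.0376,0.185,0,0],[0,0,0,-0.0376,0.185,0,0],[0,0,0,-0.0376,0.185,0,0],[0,0,0,0,0,0,0],[0,0,0,0,0,-0.14,0],[0,0,0,0,0,-0.16,0],[0,0,0,0,0,-0.14,0],[0,0,0,0,0,-0.1,0],[0,0,0,0,0,-0.06,0],[0,0,0,0,0,-0.03,0],[0,0,0,0,0,0,0]]]'
python3 - <<'E'
from h import *
st()
g=grab('scene','s5.png')
a=g['frame'][60:260,260:480];cv2.imwrite('pics/c5.png',cv2.resize(a,None,fx=2.5,fy=2.5))
E
```

```text
time: 13.22
tool_pos: [0.4707, 0.3433, 0.0686]
tool_rot: [0.0, 0.85, 0.527, -0.0]
contact_force: [-1.4, 0.1, 0.2]
gripper_width: 0.523
t 13.22 tcp [0.4707 0.3433 0.0686] q [ 0.     0.85   0.527 -0.   ] j [ 0.503  0.109  1.839 -0.     1.194 -0.608] w 0.523 F [-1.4  0.1  0.2]
```

View pics/c5.png

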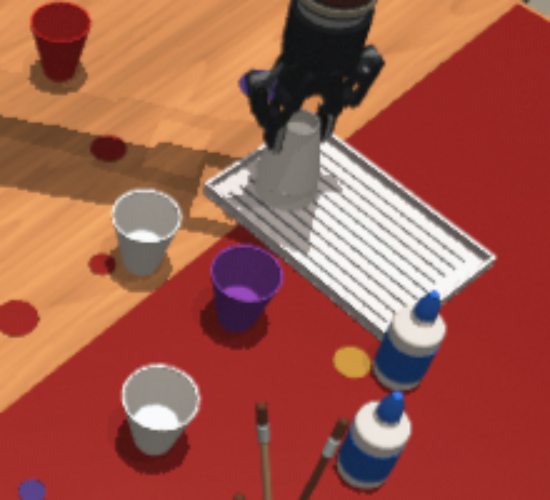

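The second cup is nested. I'll release it, withdraw, yaw the jaws to lie along x, and test how the wrist behaves when I tilt it towards horizontal for turning the other two over.

```bash
python3 -m pendant '[[[0,0,0,0,0,0,0.8],[0,0,0,0,0,0,1],[0,0,0,0,0,0,1],[0,0,0,0,0,0.1,1],[0,0,0,0,0,0.18,1],[0,0,0,0,0,0.2,1],[0,0,0,0,0,0.2,1],[0,0,0,0,0,0.05,1],[0,0,-0.0505,-0.02,-0.173,0,1],[0,0,-0.0505,-0.02,-0.173,0,1],[0,0,-0.0505,-0.02,-0.173,0,1],[0,0,-0.0505,-0.02,-0.173,0,1],[0,0,-0.0505,-0.02,-0.173,0,1],[0,0,-0.0505,-0.02,-0.173,0,1],[0,0,-0.0505,-0.02,-0.173,0,1],[0,0,0,0,0,0,1],[0.05,0,0,0,0,0,1],[0.05,0,0,0,0,0,1],[0.05,0,0,0,0,0,1],[0,0,0,0,0,0,1]]]'
python3 - <<'E'
from h import *
st();report('6.png')
E
```

```text
time: 15.78
tool_pos: [0.4353, 0.0403, 0.2493]
tool_rot: [-0.234, 0.972, -0.001, -0.002]
contact_force: [0.1, -0.3, 0.2]
gripper_width: 1.001
t 15.78 tcp [0.4353 0.0403 0.2493] q [-0.234  0.972 -0.001 -0.002] j [-0.364 -0.396  2.029  0.44   1.68  -0.351] w 1.001 F [ 0.1 -0.3  0.2]
top 210 230 694.0 z.05 [0.438 0.163] z.025 [0.443 0.166]
top 262 161 537.0 z.05 [0.594 0.026] z.025 [0.602 0.026]
top 168 128 326.0 z.05 [0.703 0.247] z.025 [0.713 0.253]
top 309 143 803.5 z.05 [ 0.626 -0.093] z.025 [ 0.635 -0.095]
top 211 107 321.0 z.05 [0.746 0.137] z.025 [0.758 0.14 ]
top 277 98 904.0 z.05 [ 0.753 -0.028] z.025 [ 0.765 -0.029]
scene 363 295 870.5 z.05 [ 0.758 -0.045] z.025 [ 0.754 -0.034]
scene 412 232 374.5 z.05 [0.735 0.145] z.025 [0.73  0.161]
scene 323 222 790.0 z.05 [0.585 0.021] z.025 [0.576 0.034]
scene 317 151 660.5 z.05 [0.433 0.161] z.025 [0.42  0.178]
```

```bash
python3 -m pendant '[[[0.0472,0,0,0,0,0,1],[0.0472,0,0,0,0,0,1],[0.0472,0,0,0,0,0,1],[0.0472,0,0,0,0,0,1],[0.0472,0,0,0,0,0,1],[0.0472,0,0,0,0,0,1],[0,0,0,0,0,-0.1,1],[0,0,0,0,0,-0.16,1],[0,0,0,0,0,-0.16,1],[0,0,0,0,0,0,1]]]'
python3 - <<'E'
from h import *
st()
f=grab('scene','s7.png')
g=grab('wrist')
for u,v,a,h in blobs(g,lo=1000,hi=90000):print(round(u),round(v),a,cv2.boundingRect(h))
E
```

```text
time: 17.12
tool_pos: [0.4346, 0.0431, 0.1447]
tool_rot: [-0.63, 0.777, -0.0, -0.003]
contact_force: [0.0, 1.0, 0.6]
gripper_width: 0.999
t 17.12 tcp [0.4346 0.0431 0.1447] q [-0.63   0.777 -0.    -0.003] j [-0.637  0.168  2.078  0.978  1.906 -0.843] w 0.999 F [0.  1.  0.6]
169 288 1065.5 (152, 261, 41, 56)
488 201 1210.0 (464, 184, 48, 35)
351 227 22800.5 (250, 147, 241, 155)
65 74 1898.0 (38, 50, 53, 49)
218 64 31393.0 (76, 3, 273, 127)
395 62 6012.5 (363, 0, 69, 130)
356 62 1622.0 (344, 0, 26, 130)
```

View pics/s7.png

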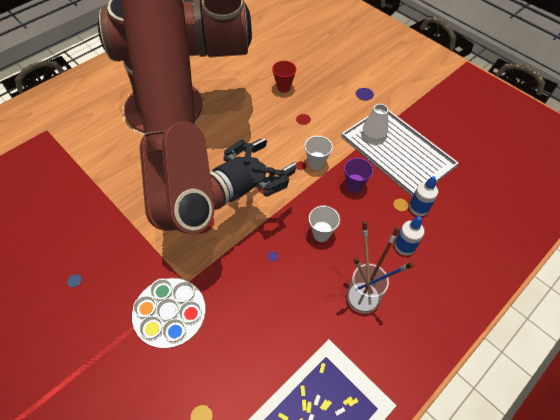

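The wrist reaches near-horizontal cleanly, pointing +y towards U2 at (317,152), with clearance all round. I'll go down, advance and close.

```bash
python3 -m pendant '[[[0,0,0,0.004,0,-0.12,1],[0,0,0,0,0,-0.14,1],[0,0,0,0,0,-0.1,1],[0,0,0,0,0,-0.03,1],[0,0,0,0,0,0,1],[0,0,0,0,0.1,0,1],[0,0,0,0,0.12,0,1],[0,0,0,0,0.12,0,1],[0,0,0,0,0.12,0,1],[0,0,0,0,0.08,0,1],[0,0,0,0,0.02,0,1],[0,0,0,0,0,0,1],[0,0,0,0,0,0,0],[0,0,0,0,0,0,0],[0,0,0,0,0,0,0],[0,0,0,0,0,0,0],[0,0,0,0,0,0,0],[0,0,0,0,0,0,0]]]'
python3 - <<'E'
from h import *
st()
f=grab('scene');a=f['frame'][90:250,140:380];cv2.imwrite('pics/c8.png',cv2.resize(a,None,fx=3,fy=3))
E
```

```text
time: 19.48
tool_pos: [0.4373, 0.1807, 0.0495]
tool_rot: [-0.63, 0.777, 0.0, 0.001]
contact_force: [-1.4, -1.7, 4.8]
gripper_width: 0.711
t 19.48 tcp [0.4373 0.1807 0.0495] q [-0.63   0.777  0.     0.001] j [-0.376  0.319  2.147  1.148  1.634 -0.949] w 0.711 F [-1.4 -1.7  4.8]
```

View pics/c8.png

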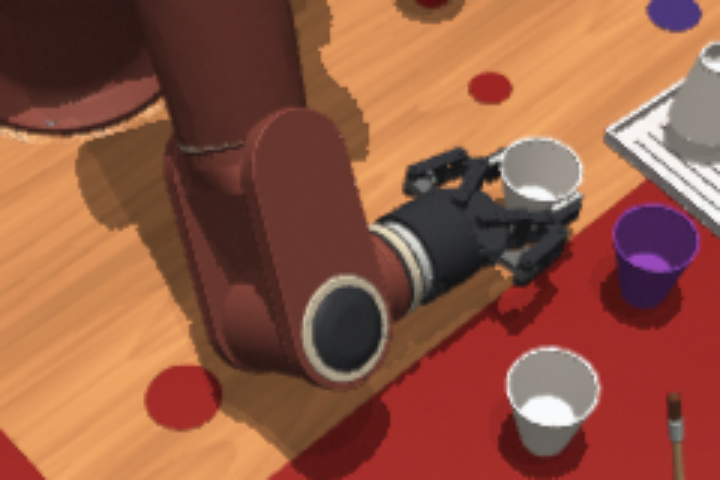

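The grip is good at 60 mm, near the rim. I'll lift and roll the tool half a turn about its own axis.

```bash
python3 -m pendant '[[[0,0,0,0,0,0.04,0],[0,0,0,0,0,0.1,0],[0,0,0,0,0,0.16,0],[0,0,0,0,0,0.16,0],[0,0,0,0,0,0.14,0],[0,0.0489,-0.0104,0,0,0,0],[0,0.0489,-0.0104,0,0,0,0],[0,0.0489,-0.0104,0,0,0,0],[0,0.0489,-0.0104,0,0,0,0],[0,0.0489,-0.0104,0,0,0,0],[0,0.0489,-0.0104,0,0,0,0],[0,0.0489,-0.0104,0,0,0,0],[0,0.0489,-0.0104,0,0,0,0],[0,0.0489,-0.0104,0,0,0,0],[0,0.0489,-0.0104,0,0,0,0],[0,0.0489,-0.0104,0,0,0,0],[0,0.0489,-0.0104,0,0,0,0],[0,0.0489,-0.0104,0,0,0,0],[0,0.0489,-0.0104,0,0,0,0],[0,0.0489,-0.0104,0,0,0,0]]]'
python3 -m pendant '[[[0,0.0489,-0.0104,0,0,0,0],[0,0.0489,-0.0104,0,0,0,0],[0,0.0489,-0.0104,0,0,0,0],[0,0.0489,-0.0104,0,0,0,0],[0,0.0489,-0.0104,0,0,0,0],[0.05,0,0,0,0,0,0],[0.05,0,0,0,0,0,0],[0,0,0,0,0,0,0]]]'
python3 - <<'E'
from h import *
st()
f=grab('scene');a=f['frame'][70:250,180:450]
t=grab('top');b=t['frame'][130:270,80:290]
im=np.hstack([cv2.resize(a,(540,360)),cv2.resize(b,(540,360))]);cv2.imwrite('pics/c9.png',cv2.resize(im,(800,267)))
E
```

```text
time: 22.02
tool_pos: [0.4363, 0.1811, 0.1983]
tool_rot: [0.239, -0.296, 0.719, 0.582]
contact_force: [-0.1, -0.6, -0.6]
gripper_width: 0.71
time: 23.02
tool_pos: [0.4354, 0.1816, 0.1962]
tool_rot: [-0.002, 0.002, 0.669, 0.743]
contact_force: [-0.0, -0.2, -1.7]
gripper_width: 0.709
t 23.02 tcp [0.4354 0.1816 0.1962] q [-0.002  0.002  0.669  0.743] j [-0.385  0.158  2.18   1.374  1.919  2.367] w 0.709 F [-0.  -0.2 -1.7]
```

View pics/c9.png

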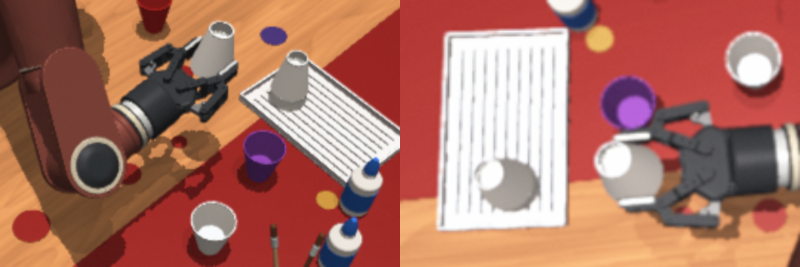

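Run:
```python
from h import *
t=grab('top');print('held foot',ray(t,(192.9,212.9),.249).round(3))
b=t['frame'];
hsv=cv2.cvtColor(b,cv2.COLOR_BGR2HSV)
def bright(x0,x1,y0,y1,z):
    g=b[y0:y1,x0:x1];print(g[...,1].reshape(-1).max())
    m=((hsv[y0:y1,x0:x1,2]>205)&(hsv[y0:y1,x0:x1,1]<60)).astype(np.uint8)
    n,l,s,c=cv2.connectedComponentsWithStats(m);i=1+s[1:,4].argmax();p=c[i]+[x0,y0];print(s[i],p,ray(t,p,z).round(3))
bright(178,212,198,228,.249)
print('stack foot',ray(t,(127.2,222.4),.100).round(3))
s=grab('scene');print('stack scene',ray(s,(180+297*270/400,70+59*180/267),.100).round(3),'held scene',ray(s,(180+223*270/400,70+29*180/267),.249).round(3))
```

```text
held foot [0.44  0.166 0.249]
255
[  4   1  29  24 325] [193.47384615 211.22769231] [0.443 0.164 0.249]
stack foot [0.468 0.339 0.1  ]
stack scene [0.475 0.339 0.1  ] held scene [0.442 0.168 0.249]
```

The cup is turned mouth-down (elevation +6°). I'll carry it above the stack with 12° of yaw so the gripper body clears the purple cup.

```bash
python3 -m pendant '[[[0,0,-0.0333,0.02,0.1,0.02,0],[0,0,-0.0333,0.03,0.13,0,0],[0,0,0,0.033,0.166,0,0],[0,0,0,0.033,0.166,0,0],[0,0,0,0.033,0.164,0,0],[0,0,0,0,0,0,0],[0,0,0,0,0,0,0]]]'
python3 - <<'E'
from h import *
st()
f=grab('scene');a=f['frame'][60:240,210:450]
t=grab('top');b=t['frame'][130:270,80:290]
im=np.hstack([cv2.resize(a,(480,360)),cv2.resize(b,(540,360))]);cv2.imwrite('pics/c10.png',cv2.resize(im,(800,282)))
E
```

```text
time: 24.1
tool_pos: [0.474, 0.3625, 0.205]
tool_rot: [0.079, 0.069, 0.665, 0.739]
contact_force: [0.1, -0.5, -0.1]
gripper_width: 0.709
t 24.1 tcp [0.474  0.3625 0.205 ] q [0.079 0.069 0.665 0.739] j [0.039 0.094 2.23  1.818 1.464 2.359] w 0.709 F [ 0.1 -0.5 -0.1]
```

View pics/c10.png

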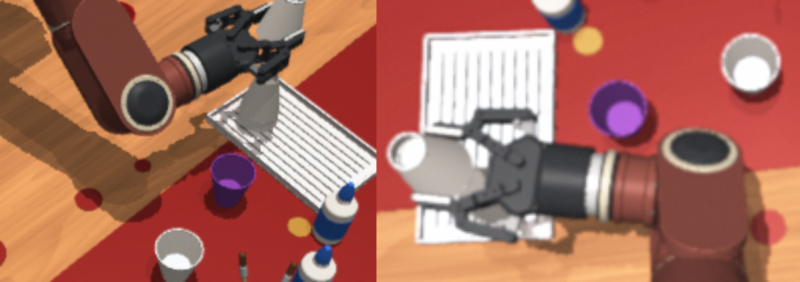

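Run:
```python
from h import *
t=grab('top');b=t['frame'];hsv=cv2.cvtColor(b,cv2.COLOR_BGR2HSV)
x0,x1,y0,y1=82,112,192,218
m=((hsv[y0:y1,x0:x1,2]>215)&(hsv[y0:y1,x0:x1,1]<60)).astype(np.uint8)
n,l,s,c=cv2.connectedComponentsWithStats(m);i=1+s[1:,4].argmax();print(s[i],ray(t,c[i]+[x0,y0],.258).round(3), ray(t,(95.1,204.4),.258).round(3))
g=grab('scene');print(ray(g,(210+280*1/376*240,60+2/282*180),.258).round(3))
```

```text
[  4   4  19  19 209] [0.473 0.345 0.258] [0.475 0.346 0.258]
[0.474 0.319 0.258]
```

The foot of the held cup sits over the stack axis to within 2 mm, so I'll lower it.

```bash
python3 -m pendant '[[[-0.0163,0.0035,0,0,0,-0.08,0],[0,0,0,0,0,-0.1,0],[0,0,0,0,0,-0.1,0],[0,0,0,0,0,-0.08,0],[0,0,0,0,0,-0.05,0],[0,0,0,0,0,-0.03,0],[0,0,0,0,0,-0.02,0],[0,0,0,0,0,0,0]]]'
python3 - <<'E'
from h import *
st()
E
```

```text
time: 25.3
tool_pos: [0.4741, 0.3624, 0.0889]
tool_rot: [0.076, 0.072, 0.684, 0.721]
contact_force: [-0.1, 1.3, -0.8]
gripper_width: 0.711
t 25.3 tcp [0.4741 0.3624 0.0889] q [0.076 0.072 0.684 0.721] j [0.036 0.381 2.169 1.805 1.479 2.144] w 0.711 F [-0.1  1.3 -0.8]
```

```bash
python3 -m pendant '[[[0,0,0,0,0,-0.02,0],[0,0,0,0,0,0,0],[0,0,0,0,0,0,0.76],[0,0,0,0,0,0,0.8],[0,0,0,0,0,0,0.9],[0,0,0,0,0,0,1],[0,0,0,0,0,0,1]]]'
python3 - <<'E'
from h import *
st()
f=grab('scene');a=f['frame'][60:220,270:450]
t=grab('top');b=t['frame'][130:270,80:290]
im=np.hstack([cv2.resize(a,(405,360)),cv2.resize(b,(540,360))]);cv2.imwrite('pics/c11.png',cv2.resize(im,(800,305)))
E
```

```text
time: 26.18
tool_pos: [0.474, 0.3625, 0.0838]
tool_rot: [0.076, 0.072, 0.685, 0.721]
contact_force: [0.7, -0.8, -0.7]
gripper_width: 0.997
t 26.18 tcp [0.474  0.3625 0.0838] q [0.076 0.072 0.685 0.721] j [0.036 0.395 2.165 1.806 1.481 2.134] w 0.997 F [ 0.7 -0.8 -0.7]
```

View pics/c11.png

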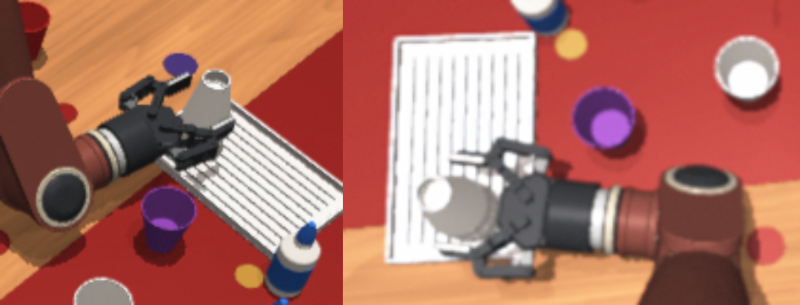

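The third cup has dropped into the nest and stands upright. I'll back out, rise and stage in front of U1.

```bash
python3 -m pendant '[[[0,0,0,-0.014,-0.066,0,1],[0,0,0,-0.023,-0.108,0,1],[0,0,0,-0.023,-0.108,0,1],[0,0,0,-0.023,-0.108,0,1],[0,0,0,0,0,0.14,1],[0,0,0,0,0,0.18,1],[0,0,0,0,0,0.14,1],[0,0,0.0333,0.0622,-0.158,0,1],[0,0,0.0333,0.0622,-0.158,0,1],[-0.0417,0,0,0.0622,-0.158,0,1],[-0.0417,0,0,0.0622,-0.158,0,1],[0,0,0,0.0622,-0.158,0,1],[0,0,0,0.0622,-0.158,0,1],[0,0,0,0.0622,-0.158,0,1],[0,0,0,0.0622,-0.158,0,1],[0,0,0,0.0622,-0.158,0,1],[0,0,0,0,0,0,1],[0,0,0,0,0,0,1]]]'
python3 - <<'E'
from h import *
st();report('12.png')
t=grab('top');print('stack foot',ray(t,(122.3,218.2),.124).round(3))
E
```

```text
time: 28.52
tool_pos: [0.5928, -0.0901, 0.1983]
tool_rot: [-0.0, -0.0, 0.777, 0.63]
contact_force: [0.8, -0.1, -0.1]
gripper_width: 0.998
t 28.52 tcp [ 0.5928 -0.0901  0.1983] q [-0.    -0.     0.777  0.63 ] j [-0.657  0.467  1.576  1.038  2.024  2.473] w 0.998 F [ 0.8 -0.1 -0.1]
top 441 387 550.5 z.05 [ 0.039 -0.31 ] z.025 [ 0.034 -0.318]
top 265 161 645.5 z.05 [0.593 0.019] z.025 [0.601 0.019]
top 168 128 327.0 z.05 [0.703 0.247] z.025 [0.713 0.253]
top 400 116 850.0 z.05 [ 0.671 -0.322] z.025 [ 0.681 -0.33 ]
top 211 107 324.0 z.05 [0.746 0.137] z.025 [0.757 0.14 ]
top 277 98 905.0 z.05 [ 0.753 -0.028] z.025 [ 0.765 -0.029]
scene 363 295 863.5 z.05 [ 0.758 -0.045] z.025 [ 0.754 -0.034]
scene 218 267 570.0 z.05 [ 0.509 -0.218] z.025 [ 0.498 -0.212]
scene 412 232 375.0 z.05 [0.735 0.145] z.025 [0.73  0.161]
scene 323 222 791.0 z.05 [0.585 0.021] z.025 [0.576 0.034]
stack foot [0.473 0.342 0.124]
```

U1 hasn't moved: (0.589, 0.020). I'll descend, advance and grip.

```bash
python3 -m pendant '[[[0,0,0,-0.014,0,-0.14,1],[0,0,0,0,0,-0.18,1],[0,0,0,0,0,-0.16,1],[0,0,0,0,0,-0.09,1],[0,0,0,0,0,-0.025,1],[0,0,0,0,0,0,1],[0,0,0,0,0.09,0,1],[0,0,0,0,0.11,0,1],[0,0,0,0,0.11,0,1],[0,0,0,0,0.1,0,1],[0,0,0,0,0.08,0,1],[0,0,0,0,0.026,0,1],[0,0,0,0,0,0,1],[0,0,0,0,0,0,0],[0,0,0,0,0,0,0],[0,0,0,0,0,0,0],[0,0,0,0,0,0,0],[0,0,0,0,0,0,0],[0,0,0,0,0,0,0]]]'
python3 - <<'E'
from h import *
st();report(None,('top','scene'))
E
```

```text
time: 31.05
tool_pos: [0.5901, 0.0383, 0.0506]
tool_rot: [0.001, -0.0, 0.777, 0.629]
contact_force: [-0.8, -1.7, 5.4]
gripper_width: 0.719
t 31.05 tcp [0.5901 0.0383 0.0506] q [ 0.001 -0.     0.777  0.629] j [-0.496  0.605  1.701  1.074  1.778  2.299] w 0.719 F [-0.8 -1.7  5.4]
top 225 315 657.0 z.05 [0.243 0.145] z.025 [0.243 0.148]
top 412 326 583.0 z.05 [ 0.173 -0.268] z.025 [ 0.171 -0.275]
top 360 219 893.0 z.05 [ 0.428 -0.188] z.025 [ 0.432 -0.193]
top 265 160 783.5 z.05 [0.596 0.019] z.025 [0.604 0.019]
top 328 149 578.5 z.05 [ 0.605 -0.136] z.025 [ 0.614 -0.139]
top 168 128 326.0 z.05 [0.703 0.247] z.025 [0.713 0.253]
top 211 107 323.5 z.05 [0.745 0.137] z.025 [0.757 0.14 ]
top 277 98 904.0 z.05 [ 0.753 -0.028] z.025 [ 0.765 -0.029]
scene 363 295 868.5 z.05 [ 0.758 -0.045] z.025 [ 0.754 -0.034]
scene 250 291 990.5 z.05 [ 0.597 -0.205] z.025 [ 0.588 -0.199]
scene 275 258 334.5 z.05 [ 0.576 -0.118] z.025 [ 0.567 -0.109]
scene 412 232 374.0 z.05 [0.735 0.145] z.025 [0.73  0.161]
scene 325 221 826.5 z.05 [0.585 0.025] z.025 [0.576 0.039]
```

```bash
python3 -m pendant '[[[0,0,0,0,0,0.04,0],[0,0,0,0,0,0.1,0],[0,0,0,0,0,0.16,0],[0,0,0,0,0,0.16,0],[0,0,0,0,0,0.16,0],[0,0,0,0,0,0.08,0],[0,-0.0489,0.0104,-0.02,0,0,0],[0,-0.0489,0.0104,-0.04,0,0,0],[0,-0.0489,0.0104,-0.04,0,0,0],[0,-0.0489,0.0104,-0.04,0,0,0],[0,-0.0489,0.0104,-0.04,0,0,0],[0,-0.0489,0.0104,-0.04,0,0,0],[0,-0.0489,0.0104,-0.04,0,0,0],[0,-0.0489,0.0104,-0.04,0,0,0],[0,-0.0489,0.0104,-0.04,0,0,0],[0,-0.0489,0.0104,-0.04,0,0,0],[0,-0.0489,0.0104,-0.04,0,0,0],[0,-0.0489,0.0104,-0.04,0,0,0],[0,-0.0489,0.0104,-0.02,0,0,0],[0,-0.0489,0.0104,0,0,0,0]]]'
python3 -m pendant '[[[0,-0.0489,0.0104,0,0,0,0],[0,-0.0489,0.0104,0,0,0,0],[0,-0.0489,0.0104,0,0,0,0],[0,-0.0489,0.0104,0,0,0,0],[0,-0.0489,0.0104,0,0,0,0],[0,-0.0489,0.0104,0,0,0,0],[0.05,0,0,0,0,0,0],[0.05,0,0,0,0,0,0],[0,0,-0.0333,0,0,0,0],[0,0,-0.0333,0,0,0,0],[0,0,0,0,0,0,0]]]'
python3 -c "from h import *;st()"
```

```text
time: 33.65
tool_pos: [0.4689, 0.0389, 0.2238]
tool_rot: [-0.561, 0.693, -0.352, -0.285]
contact_force: [-0.2, -0.6, -0.4]
gripper_width: 0.721
time: 35.02
tool_pos: [0.4684, 0.0392, 0.2238]
tool_rot: [0.739, -0.665, 0.071, -0.077]
contact_force: [-0.7, -0.0, -1.2]
gripper_width: 0.718
t 35.02 tcp [0.4684 0.0392 0.2238] q [ 0.739 -0.665  0.071 -0.077] j [-0.673  0.142  2.127  1.343  1.991 -0.719] w 0.718 F [-0.7 -0.  -1.2]
```

```bash
python3 -m pendant '[[[0,0,0,0.002,0.09,0.02,0],[0,0,0,0.002,0.17,0,0],[0,0,0,0.002,0.18,0,0],[0,0,0,0.002,0.18,0,0],[0,0,0,0.002,0.18,0,0],[0,0,0,0.002,0.18,0,0],[0,0,0,0.002,0.17,0,0],[0,0,0,0.004,0.145,0,0],[0,0,0,0,0,0,0],[0,0,0,0,0,0,0]]]'
python3 - <<'E'
from h import *
st()
t=grab('top');b=t['frame'];hsv=cv2.cvtColor(b,cv2.COLOR_BGR2HSV)
print('expect',proj(t,(.475,.345,.284)))
x0,x1,y0,y1=72,112,185,215
m=((hsv[y0:y1,x0:x1,2]>215)&(hsv[y0:y1,x0:x1,1]<60)).astype(np.uint8)
n,l,s,c=cv2.connectedComponentsWithStats(m);i=1+s[1:,4].argmax();print(s[i],c[i]+[x0,y0],ray(t,c[i]+[x0,y0],.284).round(3))
f=grab('scene');a=f['frame'][30:220,270:450]
b=b[150:250,60:200]
im=np.hstack([cv2.resize(a,(341,360)),cv2.resize(b,(504,360))]);cv2.imwrite('pics/c13.png',cv2.resize(im,(800,341)))
E
```

```text
time: 36.28
tool_pos: [0.4742, 0.3624, 0.23]
tool_rot: [0.739, -0.666, 0.069, -0.077]
contact_force: [-1.1, -0.2, -1.4]
gripper_width: 0.722
t 36.27 tcp [0.4742 0.3624 0.23  ] q [ 0.739 -0.666  0.069 -0.077] j [ 0.039  0.028  2.236  1.81   1.45  -0.721] w 0.722 F [-1.1 -0.2 -1.4]
expect [ 90.12994951 200.97180865]
[  7   7  20  20 231] [ 89.46320346 202.03030303] [0.473 0.346 0.284]
```

View pics/c13.png

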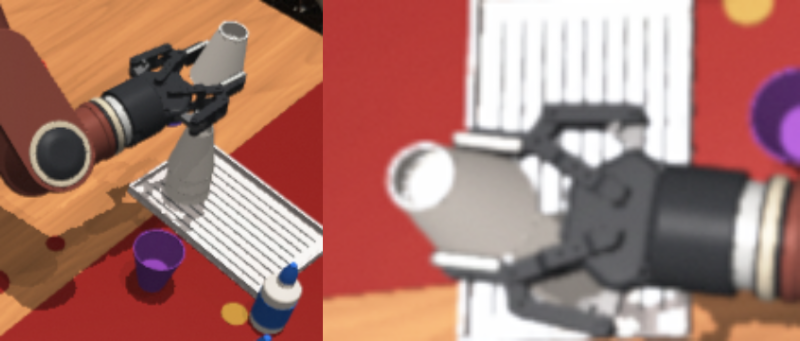

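The fourth cup is inverted and over the stack; its foot at (0.473, 0.346) is in the same place as the third cup's was. I'll lower and release.

```bash
python3 -m pendant '[[[0,0,0,0,0,-0.08,0],[0,0,0,0,0,-0.1,0],[0,0,0,0,0,-0.1,0],[0,0,0,0,0,-0.1,0],[0,0,0,0,0,-0.06,0],[0,0,0,0,0,-0.03,0],[0,0,0,0,0,-0.02,0],[0,0,0,0,0,0,0],[0,0,0,0,0,0,0]]]'
python3 -c "from h import *;st()"
```

```text
time: 37.5
tool_pos: [0.4745, 0.3622, 0.1082]
tool_rot: [0.739, -0.665, 0.069, -0.078]
contact_force: [0.9, -0.0, -0.5]
gripper_width: 0.72
t 37.5 tcp [0.4745 0.3622 0.1082] q [ 0.739 -0.665  0.069 -0.078] j [ 0.038  0.368  2.171  1.834  1.519 -0.99 ] w 0.72 F [ 0.9 -0.  -0.5]
```

```bash
python3 -m pendant '[[[0,0,0,0,0,-0.015,0],[0,0,0,0,0,0,0],[0,0,0,0,0,0,0.76],[0,0,0,0,0,0,0.8],[0,0,0,0,0,0,0.9],[0,0,0,0,0,0,1],[0,0,0,0,0,0,1],[0,0,0,-0.014,-0.066,0,1],[0,0,0,-0.023,-0.108,0,1],[0,0,0,-0.023,-0.108,0,1],[0,0,0,-0.023,-0.108,0,1],[0,0,0,-0.01,-0.108,0.05,1],[0,0,0,0,-0.1,0.12,1],[0,0,0,0,-0.1,0.12,1],[0,0,0,0,0,0,1]]]'
python3 - <<'E'
from h import *
st()
f=grab('scene');a=f['frame'][50:250,230:470]
t=grab('top');b=t['frame'][100:270,60:300]
im=np.hstack([cv2.resize(a,(480,400)),cv2.resize(b,(560,400))]);cv2.imwrite('pics/c14.png',cv2.resize(im,(800,308)))
cv2.imwrite('pics/t14.png',t['frame']);cv2.imwrite('pics/s14.png',f['frame'])
E
```

```text
time: 39.38
tool_pos: [0.4526, 0.1862, 0.1782]
tool_rot: [0.738, -0.666, 0.069, -0.081]
contact_force: [0.6, -0.7, -0.4]
gripper_width: 1.0
t 39.38 tcp [0.4526 0.1862 0.1782] q [ 0.738 -0.666  0.069 -0.081] j [-0.399  0.121  2.272  1.504  1.774 -0.826] w 1.0 F [ 0.6 -0.7 -0.4]
```

View pics/c14.png

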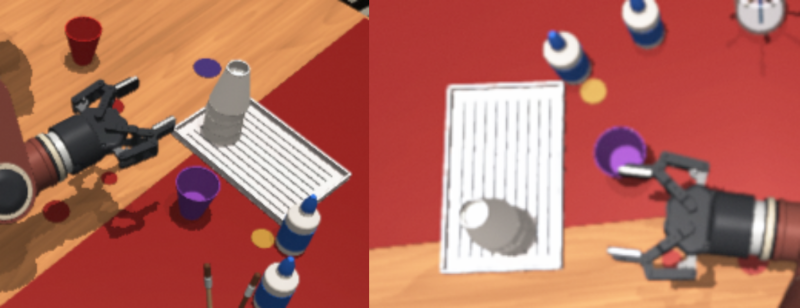

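Run:
```python
from h import *
t=grab('top');f=grab('scene')
def P(f): return np.array(f['mtx'])@np.array(f['world_to_cam'])[:3]
X=cv2.triangulatePoints(P(t),P(f),np.array([118.9,218.7]),np.array([384.7,94.2]));X=(X[:3]/X[3]).ravel();print('foot',X.round(3))
for z in(.124,.148):print(z,proj(t,(.472,.343,z)).round(1),proj(f,(.472,.343,z)).round(1))
report()
for n,a in(('top',t),('scene',f)):
    hsv=cv2.cvtColor(a['frame'],cv2.COLOR_BGR2HSV);m=((hsv[...,0]>125)&(hsv[...,0]<160)&(hsv[...,1]>80)).astype(np.uint8)
    c=max(cv2.findContours(m,0,2)[0],key=cv2.contourArea);M=cv2.moments(c);print('purple',M['m10']/M['m00'],M['m01']/M['m00'])
```

```text
foot [0.47  0.344 0.144]
0.124 [121.7 218.7] [382.7 101.1]
0.148 [117.8 216.6] [384.7  93.7]
top 211 403 353.5 z.05 [0.061 0.191] z.025 [0.056 0.195]
top 272 226 710.5 z.05 [0.434 0.019] z.025 [0.438 0.019]
top 326 210 421.5 z.05 [ 0.457 -0.112] z.025 [ 0.461 -0.115]
top 168 128 325.5 z.05 [0.703 0.247] z.025 [0.714 0.253]
top 211 107 321.0 z.05 [0.746 0.137] z.025 [0.758 0.14 ]
top 277 98 904.0 z.05 [ 0.753 -0.028] z.025 [ 0.765 -0.029]
scene 363 295 863.0 z.05 [ 0.758 -0.045] z.025 [ 0.754 -0.034]
scene 412 232 374.5 z.05 [0.735 0.145] z.025 [0.73  0.161]
scene 233 174 975.0 z.05 [ 0.347 -0.037] z.025 [ 0.331 -0.026]
scene 267 147 308.0 z.05 [0.34  0.079] z.025 [0.324 0.093]
purple 198.96242774566474 182.33236994219652
purple 357.0765268579838 173.52268825116505
```

```bash
python3 -c "from plant import manip;print(manip.job_done())"
```

```text
the job is handed in; nothing more can be done
None
```

I nested all four white dye cups mouth-down in one stack on the tray floor at about (0.47, 0.344), and handed the job in at about 39.5 s of the 210 s allowed. Two cups already stood mouth-down and were carried over from above. I turned the two mouth-up ones by gripping them from the side and rolling the wrist half a turn, then released each about 1–2 cm above its nest.

**Stack:** in my last pictures it looks straight. The top foot triangulates to a height of 0.144 m, where 0.148 m is expected for four nested cups. The scene view fits 0.148 m to within a pixel; the top view is 1–2 pixels off, which is within hand-picked pixel error.

**Other objects:** the bottles, the jar and (in the scene view) the purple cup gave the same readings as at the start. From the top, the purple cup's reading shifted 1–2 pixels because a finger hid part of it. I did not re-measure the palette or the red cup at the end; the arm never went near the red cup.

**Incidents:** I saw no knock, grip slip or excess force. The highest contact force I read was about 20 N, when I pressed the first cup onto the tray floor.

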